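# Put the mixed-up parts back with their own machines

### The job

Three repair jobs lie on the bench and their parts have got mixed up: the piston, the worm wheel and the pump rotor each stand in another job's tray. Put every part back with the machine it belongs to (piston with the finned compressor cylinder, worm wheel with the gearbox housing, rotor with the pump housing), standing upright as now, flat on the floor of that tray's part compartment; each compartment takes one part, so park one on the free rubber mat on the way. Set the parts down rather than dropping them, and leave the tin, the bin and the spanner where they are.

Things in the scene. Friction and masses are not known exactly. Their poses are not given: they have to be found in the camera images.
- piston: Loose compressor piston: plain aluminium cylinder, 52 mm diameter, 58 mm high, flat crown on top, three ring grooves near the top, a pin hole through the skirt, 0.2 kg. Stands on its skirt. Origin: centre of the underside; z up through the crown. Grip anywhere across its diameter above 25 mm to clear the tray rims.
- worm_wheel: Loose bronze worm wheel on its steel shaft, 67 mm high, 0.4 kg, standing on the wheel: toothed wheel 58 mm diameter, from 0 to 18 mm; dark hub 34 mm diameter up to 24 mm; bare shaft 20 mm diameter from 24 to 67 mm, to grip by. Origin: centre of the underside; z up along the shaft.
- pump_rotor: Loose pump rotor, 71 mm high, 0.4 kg, standing on its impeller: dark impeller disc 62 mm diameter from 0 to 14 mm; neck; smooth steel rotor can 36 mm diameter from 20 to 62 mm, to grip by; white shaft tip 10 mm diameter on top. Origin: centre of the underside; z up along the shaft.
- tray_cylinder: Compressor job tray, 215 x 110 mm, blue steel, fixed, rims 16 mm high. Part compartment 95 x 106 mm (x, y) inside, floor at z = 3 mm, for one part. Origin: bench level under that compartment's centre; y across; x away from the robot, within 12 degrees. Machine fixed 55 to 160 mm to -x: finned aluminium cylinder, 92 mm square, 83 mm high with its studs, open bore. Home of the piston.
- tray_gearbox: Gearbox job tray, 215 x 110 mm, blue steel, fixed, rims 16 mm high. Part compartment 95 x 106 mm (x, y) inside, floor at z = 3 mm, for one part. Origin: bench level under that compartment's centre; y across; x away from the robot, within 12 degrees. Machine fixed 55 to 160 mm to -x: aluminium gear housing, 90 mm across, 55 mm high, cover off, a worm (screw) across the inside. Home of the worm wheel.
- tray_pump: Pump job tray, 215 x 110 mm, blue steel, fixed, rims 16 mm high. Part compartment 95 x 106 mm (x, y) inside, floor at z = 3 mm, for one part. Origin: bench level under that compartment's centre; y across; x away from the robot, within 12 degrees. Machine fixed 55 to 160 mm to -x: dark iron pump housing, 100 mm diameter, 59 mm high, open on top, pipe ports to 68 mm either side. Home of the pump rotor.
- mat: Black ribbed rubber mat, 130 x 130 x 4 mm, fixed, empty at the start: the free spot for parking a part. Origin: bench level under its centre.
- grease_tin: Bystander: yellow grease tin, 79 mm diameter, 56 mm high, loose. Origin: centre of the underside.
- bolt_bin: Bystander: red bin of bolts, 100 x 130 x 55 mm, loose, 0.9 kg. Origin: centre of the underside.
- spanner: Bystander: steel spanner 190 mm long lying flat, loose. Origin: middle of its underside; x along its length.
Mind the look-alikes: they are no part of the job. What is shaped like the pump_rotor but pink or red is not meant.

How it is judged:
By the outcome, as a careful person would: the job done as asked, in the order asked, and still so for the second after the job is handed in, with the robot touching nothing.
It also fails if it takes over 118 s, if anything falls off the work surface, if the arm or the gripper's body presses on something with over 40 N, if the wrist force passes 120 N, or if a joint passes its speed limit or range.

### The arm

A 7-joint arm with a two-finger parallel gripper is mounted at the origin on the work surface. World frame = base frame: x ahead of the robot, y to its left, z up, the work surface at z = 0. Lengths are in m, angles in rad, forces in N, time in s.
With the tool pointing down it reaches from about 0.425 to 0.825 m from the base axis. Payload 3.6 kg.
Tool frame: the origin (TCP) lies midway between the tips of the shut fingers; the grasp point (between the pads) lies behind it (pinch_z is the x of the grasp point in the tool frame, in m); x points along the fingers, y is the direction in which the jaws open and shut, and the axes are right-handed (so a half turn about x gives the same grasp; the last joint's range is limited). The gripper opens to 85 mm and grips with 20 to 120 N. Pads are 22 mm wide; open, the fingers measure 114 mm over their backs; the gripper's body (76 mm by 85 mm) begins 54 mm behind the grasp point. The pads swing forward as they close: fully open they stand 13 mm farther back than shut.
Start: joints at [-1.157, 0.615, -0.013, 1.423, 0.008, 1.103, -0.04], TCP at [0.277, 0.588, 0.231] pointing down, gripper open.
Joint ranges: [-3.12, 3.12], [-0.3, 2.06], [-1.34, 1.32], [0.26, 2.42], [-1.36, 4.5], [0.01, 1.98], [-2.84, 2.84]. Speed limits (rad/s): [2.79, 2.79, 3.14, 3.14, 3.14, 3.14, 3.14].

### API

Orientations are given as a unit quaternion [w, x, y, z].
In Python, from rig import state, snapshot, camera_params, sign_off, pinch_z gives the robot as it stands.
- The arm moves only by the tool carry_out, never from a script. Its argument "commands" is a list of rows, each an object with "dp": the shift along the world's x, y, z in m, a list of three; "spin": the turn about the world's z in rad. A call has 1 to 5 rows; each row is the pose to reach, as a shift and turn from the pose commanded when the call began; what a row does not reach only later rows make up. A row lasts 1/10 s, in which the tool goes at most 50 mm and 8.59 degrees, less where a joint would pass 70% of its speed; a pose out of reach is approached as far as the arm can. A call with a gripper value outside its range is refused whole. "fingers" is the gripper command: -1 is fully open, 1 is shut, values between are in proportion, set as the call begins (left out, the last holds). The fingers move at their own pace and stop on an object; the grip force is fixed at half the most. Time passes only in rows, so rows that repeat a pose let the fingers close. It gives the time, the measured TCP pose, the force and the opening at its end, in the units of the state.
- state(): the state, without advancing time (a new reading comes with each control period).
- snapshot(name): name is "scene" or "side" or "wrist"; returns the picture (384x512x3 uint8, red, green, blue); there is no depth.
- camera_params(name): a dict with "fx", "fy", "cx", "cy" (pixels), "k1" (the pictures are not rectified: a ray, as slopes to the right and down, at radius r is drawn at 1 + k1 r^2 times it, then the intrinsics apply), "xyz" and "rotation" of the camera in the world. Camera axes: x right, y down, z forward; pixel columns grow to the right and rows downward; lengths in m; the calibration is good to about 2 mm. A picture is of the moment at which its call begins: read the wrist's pose just before it. camera_params takes no time and is no camera call; for the wrist camera it gives the pose at the moment of the call.
- sign_off(): hands the job in, once; it reports no verdict.
The state is a dict: "t": time; "joint_positions": joint angles; "joint_velocities": joint speeds; "tau": joint torques, N m; "eef_pos": TCP position; "tool_rot": TCP orientation; "contact_force": force on the tool from outside, world axes, zero at the start; "moment": the same for the moment, N m; "width": opening from 0.0 (shut) to 1.0 (fully open).
Only numpy, scipy, OpenCV 4.12 (cv2) and the standard library are available. Lean on these libraries where they do the work, as an engineer would, in place of code of your own. Each camera call takes 0.05 s, during which the arm holds its last target.

## Working session

There is one attempt and no reset: what is moved stays moved. The work goes in short steps, Python scripts to look and compute and a tool call to move; the robot and the scene stay as the last step left them, time stands still between calls to the robot, and variables do not carry over. Pictures are saved under pics/ and viewed, and the job is handed in when it is done.

Besides the shell and the picture viewer there is one more tool, called after "Call:" in YAML: its name, and indented under it one key for each argument. carry_out: Moves the arm, as the interface text tells. Its arguments: {"type":"object","properties":{"commands":{"type":"array","items":{"type":"object","properties":{"dp":{"type":"array","items":{"type":"number"}},"spin":{"type":"number"}}}},"fingers":{"type":"number"}},"required":["commands"]}

```bash
ls; mkdir -p pics
cat > h.py <<'E'
import numpy as np,cv2
from rig import state,snapshot,camera_params,pinch_z
def save(name,f):
    p=camera_params(name); im=snapshot(name); cv2.imwrite('pics/'+f,im[:,:,::-1]); return im,p
def proj(p,X):
    R=np.array(p['rotation']); 
    c=(np.atleast_2d(X)-np.array(p['xyz']))@R
    s=c[:,:2]/c[:,2:]; r2=(s**2).sum(1,keepdims=True); s=s*(1+p['k1']*r2)
    return s*[p['fx'],p['fy']]+[p['cx'],p['cy']]
def unproj(p,uv,z):
    d=(np.atleast_2d(uv)-[p['cx'],p['cy']])/[p['fx'],p['fy']]; s=d.copy()
    for _ in range(30): s=d/(1+p['k1']*(s**2).sum(1,keepdims=True))
    r=np.c_[s,np.ones(len(s))]@np.array(p['rotation']).T
    o=np.array(p['xyz']); return o+r*((z-o[2])/r[:,2:])
E
python3 - <<'E'
from h import *
import pickle
print(state()); print(pinch_z if not callable(pinch_z) else pinch_z())
P={}
for n in ['scene','side','wrist']:
    im,p=save(n,n+'0.png');P[n]=p;print(n,p)
pickle.dump(P,open('P.pkl','wb'))
E
```

```text
pics
{'t': 0.0, 'joint_positions': array([-1.15747602,  0.61591652, -0.01263817,  1.42489887,  0.00807517,
        1.10337042, -0.04040692]), 'joint_velocities': array([-5.35863180e-04,  2.06248290e-04, -6.08838043e-04,  8.56465546e-06,
       -1.18154366e-03, -3.39561641e-03,  3.18285543e-04]), 'tau': array([-1.10015869e-04, -4.69214487e+01,  2.59229969e-01, -1.71034545e+01,
        1.00392342e-02,  9.48201050e-03, -8.30008446e-06]), 'eef_pos': array([0.27640766, 0.5874665 , 0.23013981]), 'tool_rot': array([ 0.68988642,  0.1533488 ,  0.6902778 , -0.15510457]), 'contact_force': array([-0.11250183,  0.54395455, -0.41243706]), 'moment': array([0.00855797, 0.00455344, 0.03245497]), 'width': 1.000447144061927}
-0.0187
scene {'fx': 455.4848932685261, 'fy': 455.4848932685261, 'cx': 249.77714272910305, 'cy': 188.9777817631093, 'k1': -0.05406004125738627, 'xyz': array([1.37761322, 0.60202984, 1.02231145]), 'rotation': array([-0.17755153,  0.44603847,  0.81115658, -0.33399124])}
side {'fx': 420.9877485056974, 'fy': 420.9877485056974, 'cx': 264.670409737225, 'cy': 190.27915462038297, 'k1': -0.15704717297167206, 'xyz': array([ 0.19011214, -0.75566903,  0.95006475]), 'rotation': array([-0.37751044,  0.90020307, -0.20063077,  0.08287093])}
wrist {'fx': 306.0066455225127, 'fy': 306.0066455225127, 'cx': 252.97417817585836, 'cy': 195.13495700129886, 'k1': -0.034969609971011166, 'xyz': array([0.20003965, 0.62345814, 0.37261886]), 'rotation': array([0.13916294, 0.83256493, 0.52898174, 0.08745079])}
```

Rotation is a quaternion; fix the helper.

```bash
python3 - <<'E'
s=open('h.py').read()
s=s.replace("np.array(p['rotation'])","Rm(p)").replace("def save","from scipy.spatial.transform import Rotation as Ro\ndef Rm(p):\n    q=p['rotation']; return Ro.from_quat([q[1],q[2],q[3],q[0]]).as_matrix()\ndef save")
open('h.py','w').write(s)
E
python3 -c "
from h import *
import pickle
P=pickle.load(open('P.pkl','rb'))
for n in P: print(n,proj(P[n],[[.5,0,0],[.277,.588,.231]]))
for n in ['scene','side']:
    im=cv2.imread(f'pics/{n}0.png');cv2.imwrite(f'pics/{n}0b.png',cv2.resize(im,(800,600),interpolation=cv2.INTER_CUBIC))
"
```

```text
scene [[242.41566215 175.6111625 ]
 [467.74202998 145.66483125]]
side [[252.07129942 225.76923107]
 [121.89223721  83.48604091]]
wrist [[ 10.55694705 409.91023811]
 [254.57486848 259.928116  ]]
```

View pics/scene0b.png

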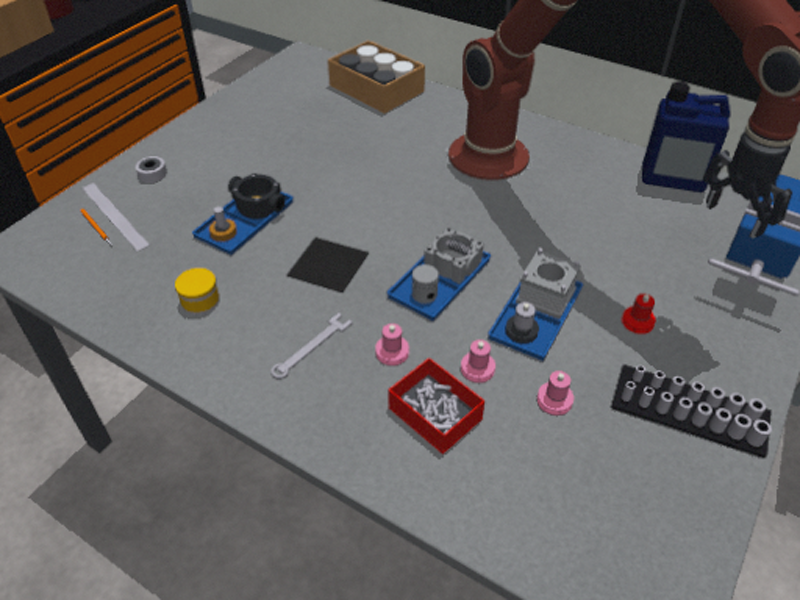

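View pics/side0b.png

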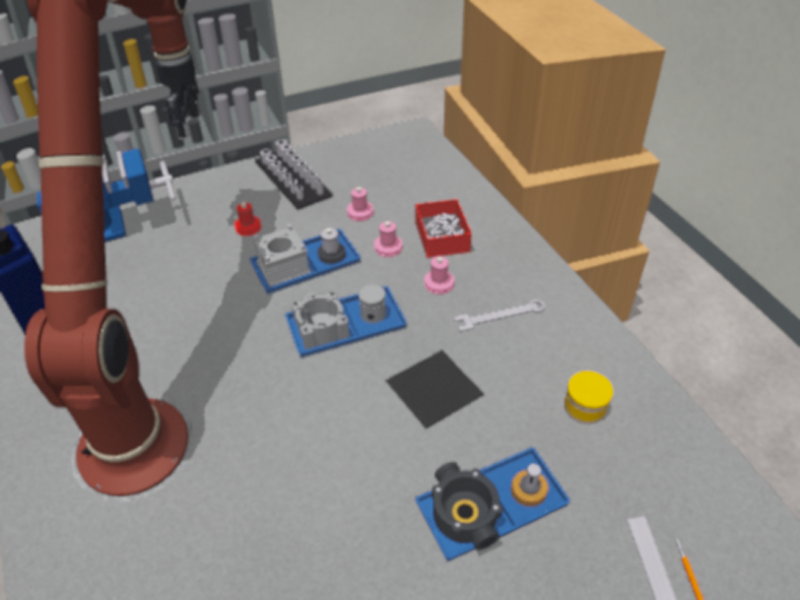

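View pics/wrist0.png

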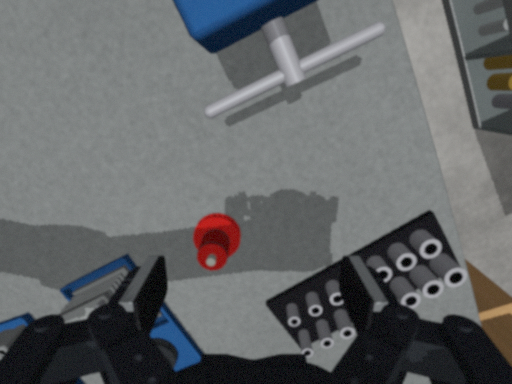

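```bash
python3 -c "
import cv2,numpy as np
def crop(n,o,x,y,w,h,k):
    im=cv2.imread(f'pics/{n}0.png')[y:y+h,x:x+w]
    im=cv2.resize(im,None,fx=k,fy=k,interpolation=cv2.INTER_CUBIC)
    for i in range(0,w,10):
        cv2.putText(im,str(x+i),(i*k,8),0,.3,(0,255,255),1); im[::4,i*k]=(0,255,255)
    for i in range(0,h,10):
        cv2.putText(im,str(y+i),(0,i*k+4),0,.3,(0,255,255),1); im[i*k,::4]=(0,255,255)
    cv2.imwrite('pics/'+o,im)
crop('scene','sA.png',240,140,135,90,5)
crop('scene','sB.png',115,105,125,85,6)
crop('side','dA.png',155,140,110,90,6)
crop('side','dB.png',240,215,130,145,4)
"
```

```text
(no output)
```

View pics/sA.png

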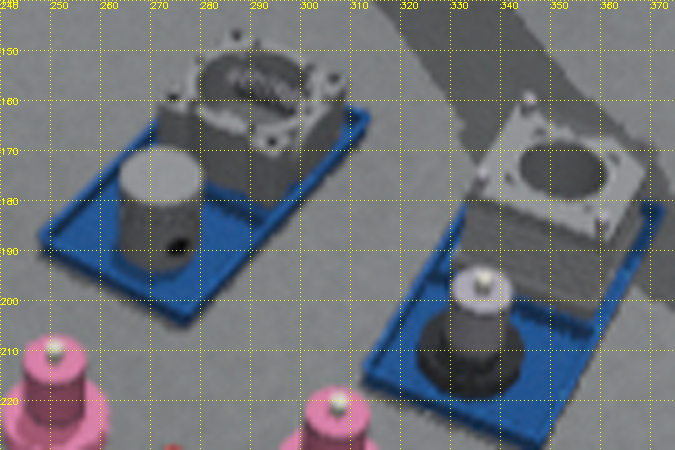

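View pics/sB.png

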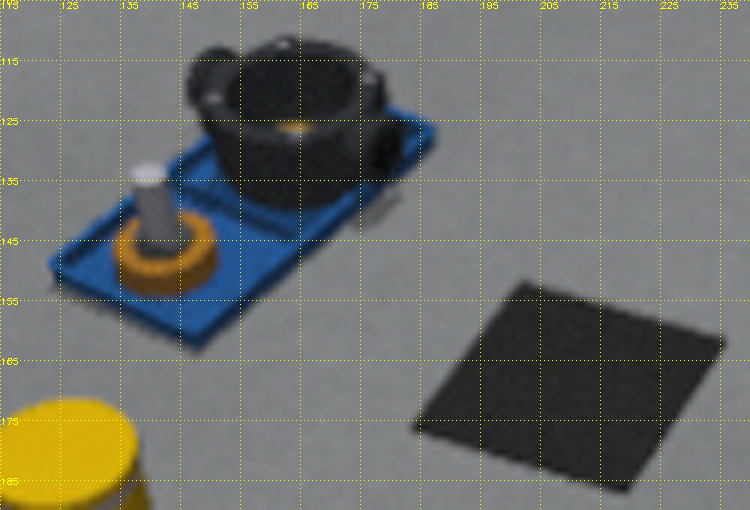

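View pics/dA.png

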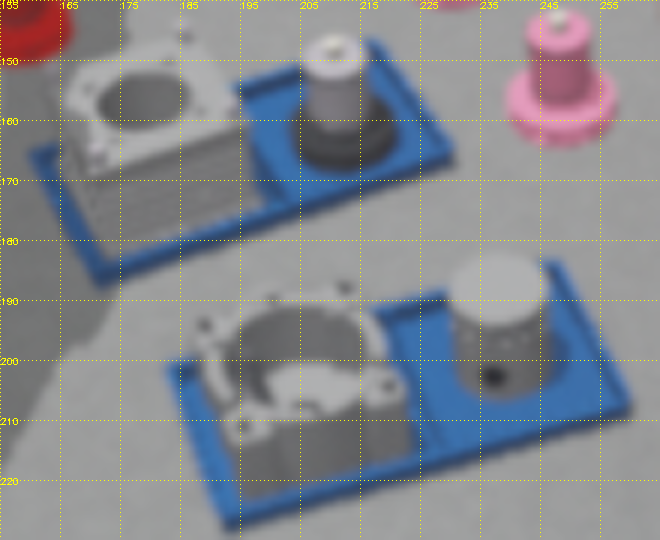

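View pics/dB.png

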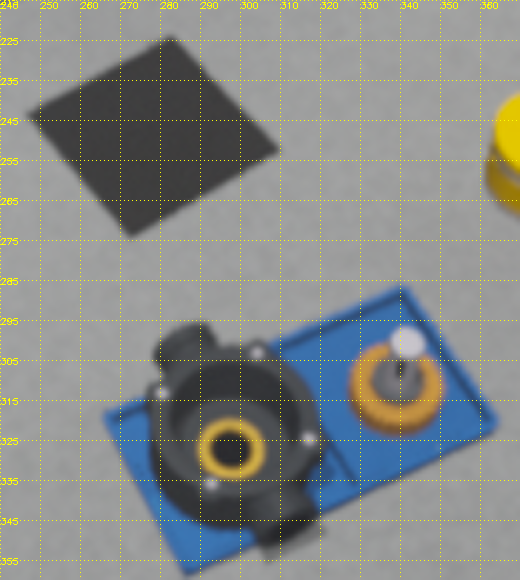

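```bash
cat > meas.py <<'E'
from h import *
import pickle
P=pickle.load(open('P.pkl','rb'))
T={'gear':{'scene':[(247.5,187),(277,203),(313.5,162.5)],'side':[(259.5,207),(247,183.5),(194,225)]},
'cyl':{'scene':[(312,214.5),(349,228),(372.5,181)],'side':[(230,165),(217,147),(172,186),(161,155)]},
'pump':{'scene':[(124,148),(148,161),(187,126)],'side':[(363,320),(341,286.5),(286,358),(266,317)]}}
for k,v in T.items():
    for n,q in v.items(): print(k,n,np.round(unproj(P[n],q,.016)[:,:2],4).tolist())
parts={'rotor':[('scene',(336,196),.074),('side',(210,147),.074)],
'rotorcan':[('scene',(335.7,198),.065),('side',(210,150),.065)],
'piston':[('scene',(271.5,175),.061),('side',(238,187.5),.061)],
'worm':[('scene',(139.5,133.5),.070),('side',(341.5,300),.070)],
'wormwheel':[('scene',(142.5,145.5),.021),('side',(339,309.5),.021)]}
for k,v in parts.items():
    for n,q,z in v: print(k,n,np.round(unproj(P[n],[q],z),4).tolist())
m={'scene':[(202,152),(235.5,162.5),(219,187),(184,176)],'side':[(282.5,224),(309,252.5),(273,274),(247.5,243.5)]}
for n,q in m.items():
    u=unproj(P[n],q,.004)[:,:2];print('mat',n,np.round(u,4).tolist(),u.mean(0))
E
python3 meas.py
```

```text
gear scene [[0.5481, 0.0508], [0.5578, 0.1626], [0.3381, 0.173]]
gear side [[0.5457, 0.0464], [0.5524, 0.1578], [0.3413, 0.0621]]
cyl scene [[0.543, 0.2726], [0.5326, 0.3857], [0.3167, 0.3701]]
cyl side [[0.5363, 0.2655], [0.5304, 0.3759], [0.3286, 0.2505], [0.3367, 0.4197]]
pump scene [[0.6147, -0.4098], [0.6212, -0.2945], [0.4042, -0.301]]
pump side [[0.6166, -0.4086], [0.6189, -0.3015], [0.4023, -0.4127], [0.4059, -0.297]]
rotor scene [[0.4915, 0.3177, 0.074]]
rotor side [[0.4881, 0.3157, 0.074]]
rotorcan scene [[0.4908, 0.3177, 0.065]]
rotorcan side [[0.4858, 0.3116, 0.065]]
piston scene [[0.5031, 0.1096, 0.061]]
piston side [[0.5032, 0.1093, 0.061]]
worm scene [[0.5727, -0.3635, 0.07]]
worm side [[0.5751, -0.3607, 0.07]]
wormwheel scene [[0.575, -0.3595, 0.021]]
wormwheel side [[0.5766, -0.3592, 0.021]]
mat scene [[0.4794, -0.1784], [0.4631, -0.0516], [0.5858, -0.0318], [0.6051, -0.1568]] [ 0.5333365  -0.10466442]
mat side [[0.5832, -0.0353], [0.6028, -0.1612], [0.4804, -0.1829], [0.46, -0.0585]] [ 0.5315785  -0.10946418]
```

Run:
```python
from h import *
import pickle
P=pickle.load(open('P.pkl','rb'))
q=state()['tool_rot'];R=Rm({'rotation':q});print(R.round(3)); print(np.degrees(np.arctan2(R[1,1],R[0,1])))
print(unproj(P['scene'],[(251,221),(307,230),(357,252),(410,203)],.01).round(3))
im=cv2.imread('pics/scene0.png')[180:240,300:380];cv2.imwrite('pics/chk.png',cv2.resize(im,None,fx=8,fy=8,interpolation=cv2.INTER_CUBIC))
```

```text
[[-0.001  0.426  0.905]
 [-0.002  0.905 -0.426]
 [-1.    -0.002  0.   ]]
64.80497752605763
[[0.655 0.132 0.01 ]
 [0.598 0.286 0.01 ]
 [0.594 0.438 0.01 ]
 [0.339 0.501 0.01 ]]
```

View pics/chk.png

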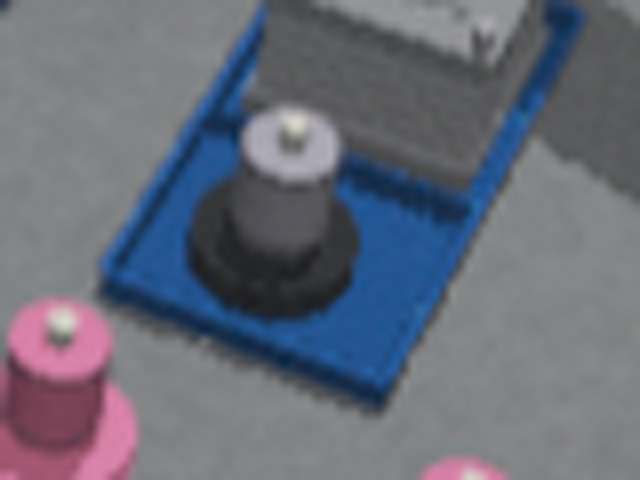

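The rotor is the dark-disc/steel-can part at scene (336,200). The look-alikes are pink at (251,221), (307,230) and (357,252), and red at (410,203). The crop shows the dark disc, steel can and white tip, so this is the right part. Moving above it.

Call:
carry_out:
  commands:
    - {"dp": [0.03,-0.038,0],"spin": 0.1}
    - {"dp": [0.06,-0.077,0],"spin": 0.2}
    - {"dp": [0.09,-0.115,0],"spin": 0.3}
    - {"dp": [0.12,-0.154,0],"spin": 0.4}
    - {"dp": [0.15,-0.192,0],"spin": 0.44}
  fingers: -1

```text
t: 0.65
eef_pos: [0.4276, 0.3942, 0.2311]
tool_rot: [0.707, -0.001, 0.707, 0.001]
contact_force: [2.2, -0.1, -0.2]
width: 0.995
```

Call:
carry_out:
  commands:
    - {"dp": [0.03,-0.038,-0.02],"spin": 0}
    - {"dp": [0.062,-0.079,-0.04],"spin": 0}
    - {"dp": [0.062,-0.079,-0.06],"spin": 0}
    - {"dp": [0.062,-0.079,-0.06],"spin": 0}

```text
t: 1.05
eef_pos: [0.4885, 0.3127, 0.168]
tool_rot: [0.705, -0.0, 0.709, -0.004]
contact_force: [-0.4, 0.1, -0.2]
width: 1.002
```

```bash
cat > wr.py <<'E'
from h import *
import sys,pickle
s=state();R=Rm({'rotation':s['tool_rot']})
print(s['t'],s['eef_pos'].round(4),np.degrees(np.arctan2(R[1,1],R[0,1])).round(2),R[2,0].round(4),s['contact_force'].round(1),s['width'])
im,p=save('wrist',sys.argv[1]+'.png');pickle.dump(p,open(sys.argv[1]+'.pkl','wb'))
E
python3 wr.py w1
```

```text
1.05 [0.4885 0.3127 0.168 ] 89.69 -1.0 [-0.4  0.1 -0.2] 1.0019984608109256
```

View pics/w1.png

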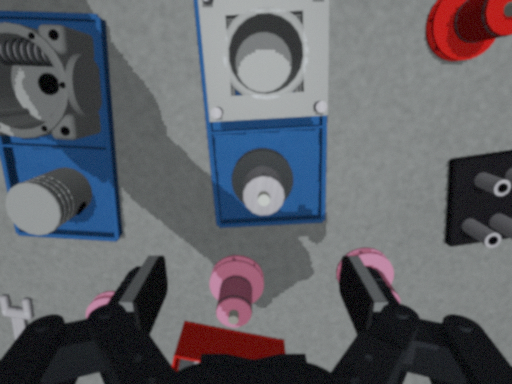

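Run:
```python
from h import *
import pickle
p=pickle.load(open('w1.pkl','rb'))
print(unproj(p,[(264,199)],.074).round(4),unproj(p,[(263.5,195.5)],.065).round(4))
print('cyl corners',unproj(p,[(216,223),(326,219),(208,124),(325,116)],.016).round(4).tolist())
print('gear',unproj(p,[(120,240)],.016).round(4).tolist(), 'piston',unproj(p,[(32,208)],.061).round(4))
```

```text
[[0.488  0.3214 0.074 ]] [[0.488  0.3213 0.065 ]]
cyl corners [[0.535, 0.2731, 0.016], [0.5308, 0.3883, 0.016], [0.433, 0.2698, 0.016], [0.4261, 0.38, 0.016]]
gear [[0.5549, 0.1681, 0.016]] piston [[0.5005 0.1146 0.061 ]]
```

Call:
carry_out:
  commands:
    - {"dp": [0,0.006,-0.04],"spin": 0.05}
    - {"dp": [0,0.006,-0.08],"spin": 0.05}
    - {"dp": [0,0.006,-0.11],"spin": 0.05}
    - {"dp": [0,0.006,-0.125],"spin": 0.05}
    - {"dp": [0,0.006,-0.125],"spin": 0.05}

```text
t: 1.6
eef_pos: [0.4863, 0.3252, 0.0451]
tool_rot: [0.706, -0.019, 0.708, 0.019]
contact_force: [0.1, 0.2, 0.3]
width: 1.004
```

```bash
python3 wr.py w2
python3 - <<'E'
from h import *
im,p=save('side','d2.png')
cv2.imwrite('pics/d2c.png',cv2.resize(im[100:200,150:270,::-1],None,fx=6,fy=6,interpolation=cv2.INTER_CUBIC))
E
```

```text
1.6 [0.4863 0.3252 0.0451] 93.11 -1.0 [0.1 0.2 0.3] 1.0037868060321455
```

View pics/w2.png

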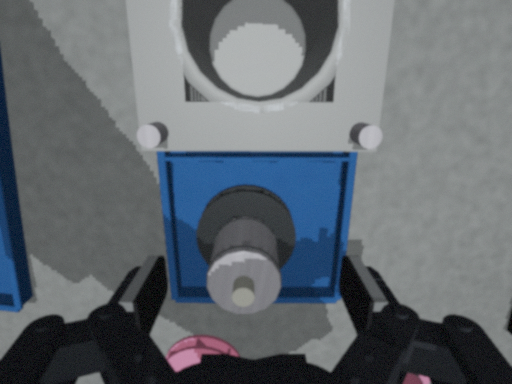

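View pics/d2c.png

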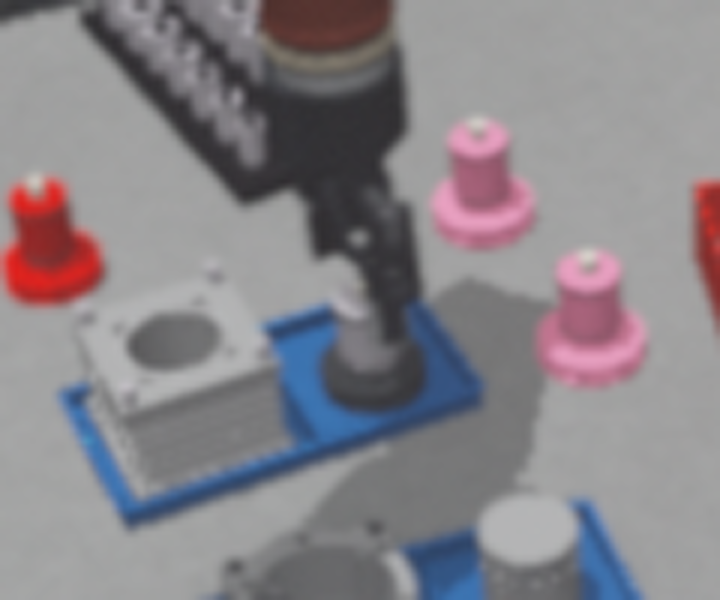

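Run:
```python
from h import *
import pickle
p=pickle.load(open('w2.pkl','rb'))
for _ in range(1):
    s=state();print(s['eef_pos'],s['joint_velocities'].round(3))
e=s['eef_pos']
print('rotor',unproj(p,[(243,291)],.074).round(4),unproj(p,[(244,281)],.065).round(4))
print('tcp line',proj(p,e+[0,0,.0187]),proj(p,e))
print('corners',unproj(p,[(173,301),(341,301)],.016).round(4))
```

```text
[0.48848044 0.32563862 0.04758061] [ 0.008 -0.023  0.007 -0.009  0.001 -0.004  0.001]
rotor [[0.4858 0.3209 0.074 ]] [[0.4868 0.3212 0.065 ]]
tcp line [[253.318599   286.18034025]] [[253.24207834 264.80559104]]
corners [[0.5391 0.2741 0.016 ]
 [0.533  0.3877 0.016 ]]
```

Call:
carry_out:
  commands:
    - {"dp": [-0.001,-0.005,-0.008],"spin": 0}
    - {"dp": [-0.001,-0.005,-0.016],"spin": 0}
    - {"dp": [-0.001,-0.005,-0.016],"spin": 0}

```text
t: 2.0
eef_pos: [0.4872, 0.3175, 0.0297]
tool_rot: [0.706, -0.018, 0.707, 0.017]
contact_force: [-0.0, -0.3, -0.3]
width: 1.005
```

Call:
carry_out:
  commands:
    - {"dp": [0,0,0],"spin": 0}
    - {"dp": [0,0,0],"spin": 0}
    - {"dp": [0,0,0],"spin": 0}
    - {"dp": [0,0,0],"spin": 0}
    - {"dp": [0,0,0],"spin": 0}
  fingers: 1

```text
t: 2.5
eef_pos: [0.4882, 0.319, 0.031]
tool_rot: [0.707, -0.017, 0.706, 0.018]
contact_force: [-0.1, 1.3, 4.3]
width: 0.406
```

Call:
carry_out:
  commands:
    - {"dp": [0,0,0],"spin": 0}
    - {"dp": [0,0,0],"spin": 0}
    - {"dp": [0,0,0],"spin": 0}

```text
t: 2.8
eef_pos: [0.4882, 0.3191, 0.031]
tool_rot: [0.707, -0.017, 0.706, 0.018]
contact_force: [-1.1, 1.0, 5.3]
width: 0.406
```

```bash
python3 wr.py w3
```

```text
2.8 [0.4882 0.3191 0.031 ] 92.9 -1.0 [-1.1  1.   5.3] 0.40592934836396194
```

View pics/w3.png

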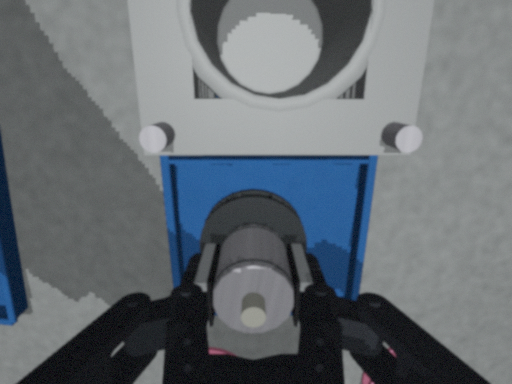

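Call:
carry_out:
  commands:
    - {"dp": [0,0,0.015],"spin": 0}
    - {"dp": [0,0,0.045],"spin": 0}
    - {"dp": [0,0,0.085],"spin": 0}
    - {"dp": [0,-0.01,0.12],"spin": 0}
    - {"dp": [0,-0.03,0.12],"spin": 0}

```text
t: 3.35
eef_pos: [0.4895, 0.2911, 0.1542]
tool_rot: [0.709, -0.017, 0.704, 0.021]
contact_force: [2.0, -0.6, -3.3]
width: 0.404
```

Call:
carry_out:
  commands:
    - {"dp": [0.004,-0.04,0],"spin": 0}
    - {"dp": [0.008,-0.08,0],"spin": 0}
    - {"dp": [0.012,-0.12,0],"spin": 0}
    - {"dp": [0.016,-0.16,0],"spin": 0}
    - {"dp": [0.02,-0.2,0],"spin": 0}

```text
t: 3.85
eef_pos: [0.5061, 0.0856, 0.149]
tool_rot: [0.705, -0.018, 0.708, 0.017]
contact_force: [1.1, 0.2, -2.9]
width: 0.405
```

Call:
carry_out:
  commands:
    - {"dp": [0.004,-0.04,0],"spin": 0}
    - {"dp": [0.008,-0.08,0],"spin": 0}
    - {"dp": [0.012,-0.12,0],"spin": 0}
    - {"dp": [0.016,-0.16,0],"spin": 0}
    - {"dp": [0.024,-0.195,0],"spin": 0}

```text
t: 4.35
eef_pos: [0.5292, -0.1099, 0.1488]
tool_rot: [0.705, -0.017, 0.709, 0.017]
contact_force: [1.6, -0.4, -4.1]
width: 0.405
```

Call:
carry_out:
  commands:
    - {"dp": [0,0,-0.04],"spin": 0}
    - {"dp": [0,0,-0.07],"spin": 0}
    - {"dp": [0,0,-0.08],"spin": 0}
    - {"dp": [0,0,-0.08],"spin": 0}

```text
t: 4.75
eef_pos: [0.5295, -0.1066, 0.0682]
tool_rot: [0.705, -0.018, 0.709, 0.018]
contact_force: [-0.6, 0.1, -2.2]
width: 0.404
```

```bash
python3 wr.py w4
cat > cr.py <<'E'
from h import *
import sys
n,o,x,y,w,h,k=sys.argv[1],sys.argv[2],*map(int,sys.argv[3:])
im,p=save(n,o+'f.png')
cv2.imwrite('pics/'+o+'.png',cv2.resize(im[y:y+h,x:x+w,::-1],None,fx=k,fy=k,interpolation=cv2.INTER_CUBIC))
E
python3 cr.py side d4 220 180 130 100 6
```

```text
4.75 [ 0.5295 -0.1066  0.0682] 92.89 -1.0 [-0.6  0.1 -2.2] 0.40449027490987144
```

View pics/w4.png

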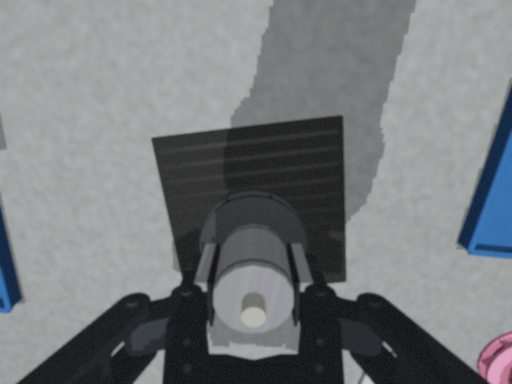

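View pics/d4.png

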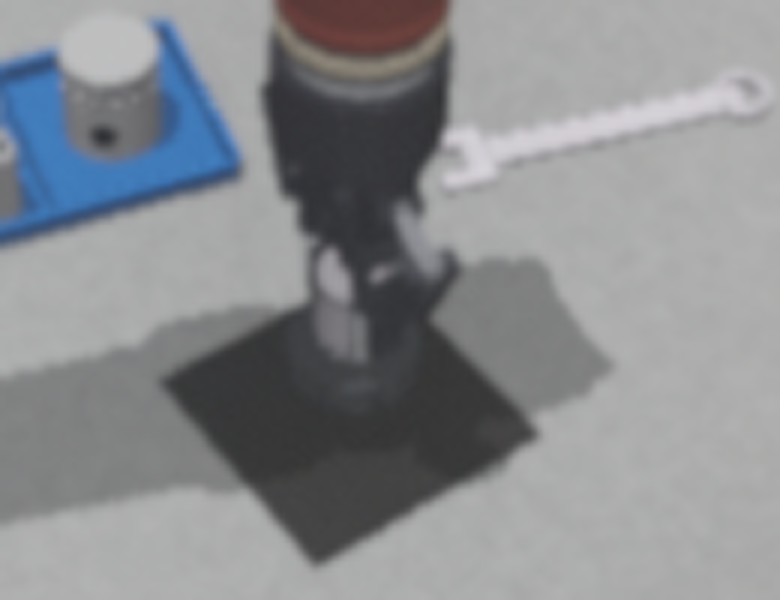

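Call:
carry_out:
  commands:
    - {"dp": [0,0,-0.02],"spin": 0}
    - {"dp": [0,0,-0.03],"spin": 0}
    - {"dp": [0,0,-0.033],"spin": 0}
    - {"dp": [0,0,-0.034],"spin": 0}
    - {"dp": [0,0,-0.034],"spin": 0}

```text
t: 5.35
eef_pos: [0.5322, -0.1069, 0.0369]
tool_rot: [0.707, -0.018, 0.706, 0.018]
contact_force: [-0.4, -0.1, -2.8]
width: 0.406
```

Call:
carry_out:
  commands:
    - {"dp": [0,0,-0.001],"spin": 0}
    - {"dp": [0,0,-0.001],"spin": 0}

```text
t: 5.55
eef_pos: [0.532, -0.107, 0.0357]
tool_rot: [0.707, -0.018, 0.707, 0.018]
contact_force: [-0.6, 0.5, -2.6]
width: 0.409
```

Call:
carry_out:
  commands:
    - {"dp": [0,0,-0.001],"spin": 0}
    - {"dp": [0,0,-0.001],"spin": 0}

```text
t: 5.75
eef_pos: [0.5317, -0.1069, 0.0343]
tool_rot: [0.707, -0.018, 0.707, 0.018]
contact_force: [0.0, -0.2, -2.4]
width: 0.405
```

Call:
carry_out:
  commands:
    - {"dp": [0,0,-0.001],"spin": 0}
    - {"dp": [0,0,-0.001],"spin": 0}

```text
t: 5.95
eef_pos: [0.5316, -0.1069, 0.0332]
tool_rot: [0.707, -0.018, 0.707, 0.018]
contact_force: [-0.2, -0.7, -3.4]
width: 0.404
```

Call:
carry_out:
  commands:
    - {"dp": [0,0,-0.001],"spin": 0}
    - {"dp": [0,0,-0.001],"spin": 0}

```text
t: 6.15
eef_pos: [0.5316, -0.1068, 0.0321]
tool_rot: [0.707, -0.018, 0.707, 0.018]
contact_force: [1.2, -0.8, -2.6]
width: 0.402
```

Call:
carry_out:
  commands:
    - {"dp": [0,0,-0.001],"spin": 0}
    - {"dp": [0,0,-0.001],"spin": 0}

```text
t: 6.35
eef_pos: [0.5317, -0.1069, 0.032]
tool_rot: [0.707, -0.018, 0.707, 0.018]
contact_force: [-1.2, -0.9, 3.9]
width: 0.406
```

Contact at TCP z = 0.032, as expected. Releasing and going up.

Call:
carry_out:
  commands:
    - {"dp": [0,0,0],"spin": 0}
    - {"dp": [0,0,0],"spin": 0}
    - {"dp": [0,0,0],"spin": 0}
    - {"dp": [0,0,0],"spin": 0}
    - {"dp": [0,0,0],"spin": 0}
  fingers: -1

```text
t: 6.85
eef_pos: [0.5318, -0.1069, 0.0313]
tool_rot: [0.707, -0.018, 0.707, 0.018]
contact_force: [0.7, -0.8, 0.4]
width: 1.002
```

Call:
carry_out:
  commands:
    - {"dp": [0,0,0.01],"spin": 0}
    - {"dp": [0,0,0.04],"spin": 0}
    - {"dp": [0,0,0.08],"spin": 0}
    - {"dp": [0,0,0.12],"spin": 0}
    - {"dp": [-0.01,0.04,0.12],"spin": 0}

```text
t: 7.35
eef_pos: [0.5269, -0.0739, 0.1574]
tool_rot: [0.712, -0.016, 0.702, 0.011]
contact_force: [0.5, 0.3, 0.2]
width: 1.001
```

Call:
carry_out:
  commands:
    - {"dp": [0,0.045,0],"spin": -0.03}
    - {"dp": [-0.01,0.09,0],"spin": -0.06}
    - {"dp": [-0.02,0.135,0],"spin": -0.1}
    - {"dp": [-0.02,0.175,-0.01],"spin": -0.12}
    - {"dp": [-0.02,0.175,-0.02],"spin": -0.12}

```text
t: 7.85
eef_pos: [0.5013, 0.1168, 0.1324]
tool_rot: [0.708, 0.023, 0.706, -0.018]
contact_force: [-0.3, -0.3, 0.5]
width: 1.0
```

```bash
python3 wr.py w5;python3 cr.py side d5 220 180 130 100 6
```

```text
7.85 [0.5013 0.1168 0.1324] 86.7 -1.0 [-0.3 -0.3  0.5] 1.000394100669907
```

View pics/w5.png

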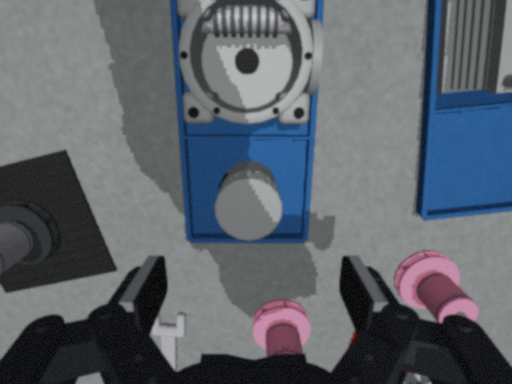

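View pics/d5.png

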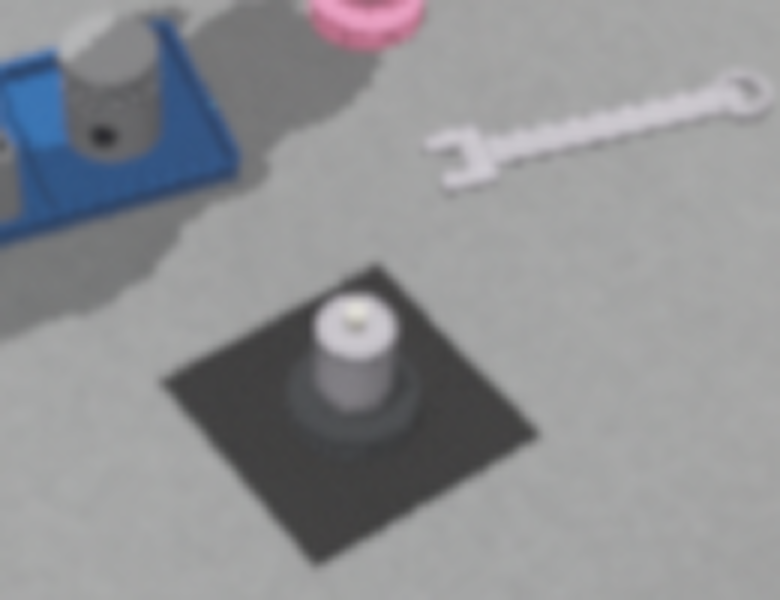

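Run:
```python
from h import *
import pickle
p=pickle.load(open('w5.pkl','rb'))
s=state();e=s['eef_pos'];print(e,s['joint_velocities'].round(3))
print('piston',unproj(p,[(248,206.5)],.061).round(4))
print('tray gear',unproj(p,[(189,241),(308,241)],.016).round(4))
print('tray cyl',unproj(p,[(422,217)],.016).round(4))
```

```text
[0.50060841 0.10895343 0.1307378 ] [ 0.05  -0.016  0.045 -0.007  0.005  0.018  0.004]
piston [[0.4991 0.1138 0.061 ]]
tray gear [[0.548  0.0546 0.016 ]
 [0.5548 0.1669 0.016 ]]
tray cyl [[0.5367 0.2734 0.016 ]]
```

Call:
carry_out:
  commands:
    - {"dp": [0,0.002,-0.03],"spin": 0}
    - {"dp": [0,0.002,-0.06],"spin": 0}
    - {"dp": [0,0.002,-0.06],"spin": 0}
    - {"dp": [0,0.002,-0.06],"spin": 0}

```text
t: 8.35
eef_pos: [0.5021, 0.1084, 0.0718]
tool_rot: [0.707, 0.025, 0.707, -0.026]
contact_force: [0.2, 0.5, 0.8]
width: 1.001
```

```bash
python3 wr.py w6
```

```text
8.35 [0.5021 0.1084 0.0718] 85.86 -1.0 [0.2 0.5 0.8] 1.0014782703869822
```

View pics/w6.png

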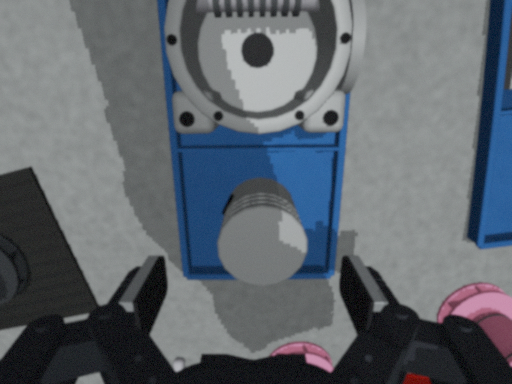

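Run:
```python
from h import *
import pickle
p=pickle.load(open('w6.pkl','rb'))
s=state();e=s['eef_pos'];print(e)
print('piston',unproj(p,[(262.5,240)],.061).round(4))
print('tray gear',unproj(p,[(184,277),(336,276)],.016).round(4))
```

```text
[0.50277696 0.10896186 0.07248919]
piston [[0.497  0.1142 0.061 ]]
tray gear [[0.5473 0.0529 0.016 ]
 [0.5547 0.1678 0.016 ]]
```

Call:
carry_out:
  commands:
    - {"dp": [-0.002,0.004,-0.02],"spin": 0}
    - {"dp": [-0.002,0.004,-0.04],"spin": 0}
    - {"dp": [-0.002,0.004,-0.048],"spin": 0}
    - {"dp": [-0.002,0.004,-0.048],"spin": 0}

```text
t: 8.8
eef_pos: [0.5, 0.1137, 0.0236]
tool_rot: [0.707, 0.025, 0.707, -0.025]
contact_force: [0.1, -1.0, -0.1]
width: 0.996
```

Call:
carry_out:
  commands:
    - {"dp": [0,0,0],"spin": 0}
    - {"dp": [0,0,0],"spin": 0}
    - {"dp": [0,0,0],"spin": 0}
    - {"dp": [0,0,0],"spin": 0}
    - {"dp": [0,0,0],"spin": 0}
  fingers: 1

```text
t: 9.3
eef_pos: [0.5007, 0.1142, 0.0246]
tool_rot: [0.708, 0.025, 0.706, -0.025]
contact_force: [-0.7, -0.5, 6.8]
width: 0.597
```

Call:
carry_out:
  commands:
    - {"dp": [0,0,0],"spin": 0}
    - {"dp": [0,0,0],"spin": 0}

```text
t: 9.5
eef_pos: [0.5007, 0.1142, 0.0246]
tool_rot: [0.708, 0.025, 0.706, -0.025]
contact_force: [-0.7, -1.2, 6.6]
width: 0.593
```

```bash
python3 wr.py w7
```

```text
9.5 [0.5007 0.1142 0.0246] 85.99 -1.0 [-0.7 -1.2  6.6] 0.5931953269465176
```

View pics/w7.png

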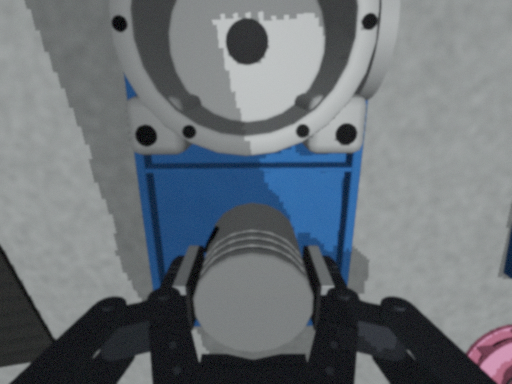

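Call:
carry_out:
  commands:
    - {"dp": [0,0,0.015],"spin": 0}
    - {"dp": [0,0,0.045],"spin": 0}
    - {"dp": [0,0,0.085],"spin": 0}
    - {"dp": [0,0.01,0.12],"spin": 0}
    - {"dp": [-0.002,0.035,0.12],"spin": 0.03}

```text
t: 10.05
eef_pos: [0.5014, 0.1473, 0.1482]
tool_rot: [0.711, 0.016, 0.703, -0.015]
contact_force: [1.2, -0.3, -2.2]
width: 0.595
```

Call:
carry_out:
  commands:
    - {"dp": [-0.002,0.04,0],"spin": 0.03}
    - {"dp": [-0.006,0.085,0],"spin": 0.06}
    - {"dp": [-0.009,0.13,0],"spin": 0.09}
    - {"dp": [-0.013,0.174,0],"spin": 0.11}
    - {"dp": [-0.013,0.174,-0.02],"spin": 0.11}

```text
t: 10.55
eef_pos: [0.4831, 0.3346, 0.1259]
tool_rot: [0.708, -0.025, 0.705, 0.034]
contact_force: [-0.0, 0.1, -2.5]
width: 0.596
```

Call:
carry_out:
  commands:
    - {"dp": [0,0,-0.03],"spin": 0}
    - {"dp": [0,0,-0.06],"spin": 0}
    - {"dp": [0,0,-0.07],"spin": 0}
    - {"dp": [0,0,-0.07],"spin": 0}

```text
t: 10.95
eef_pos: [0.4836, 0.3222, 0.0519]
tool_rot: [0.705, -0.026, 0.708, 0.024]
contact_force: [-0.7, -0.7, -1.6]
width: 0.594
```

```bash
python3 wr.py w8;python3 cr.py side d8 140 110 130 100 6
```

```text
10.95 [0.4836 0.3222 0.0519] 94.02 -1.0 [-0.7 -0.7 -1.6] 0.5941926277200046
```

View pics/w8.png

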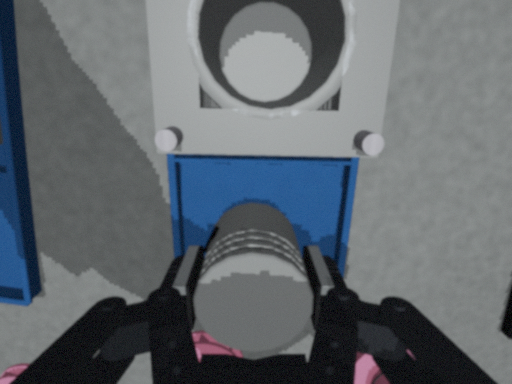

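View pics/d8.png

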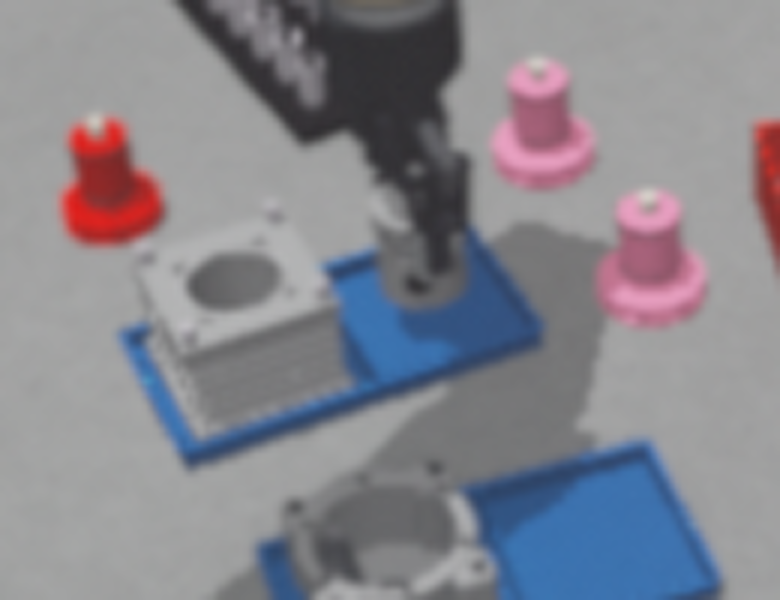

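Call:
carry_out:
  commands:
    - {"dp": [0,0,-0.012],"spin": 0}
    - {"dp": [0,0,-0.02],"spin": 0}
    - {"dp": [0,0,-0.024],"spin": 0}
    - {"dp": [0,0,-0.025],"spin": 0}
    - {"dp": [0,0,-0.025],"spin": 0}

```text
t: 11.55
eef_pos: [0.4847, 0.3231, 0.0282]
tool_rot: [0.707, -0.025, 0.707, 0.025]
contact_force: [0.7, 0.6, -1.5]
width: 0.596
```

Call:
carry_out:
  commands:
    - {"dp": [0,0,-0.001],"spin": 0}
    - {"dp": [0,0,-0.001],"spin": 0}

```text
t: 11.75
eef_pos: [0.4848, 0.3232, 0.0274]
tool_rot: [0.707, -0.025, 0.707, 0.025]
contact_force: [0.1, 0.1, -1.4]
width: 0.596
```

Call:
carry_out:
  commands:
    - {"dp": [0,0,-0.001],"spin": 0}
    - {"dp": [0,0,-0.001],"spin": 0}

```text
t: 11.95
eef_pos: [0.4847, 0.3231, 0.0263]
tool_rot: [0.707, -0.025, 0.707, 0.025]
contact_force: [-0.1, -0.3, -1.7]
width: 0.591
```

Call:
carry_out:
  commands:
    - {"dp": [0,0,-0.001],"spin": 0}
    - {"dp": [0,0,-0.001],"spin": 0}

```text
t: 12.15
eef_pos: [0.4846, 0.3231, 0.0252]
tool_rot: [0.707, -0.025, 0.707, 0.025]
contact_force: [0.7, -0.6, -1.8]
width: 0.596
```

Call:
carry_out:
  commands:
    - {"dp": [0,0,-0.001],"spin": 0}
    - {"dp": [0,0,-0.001],"spin": 0}

```text
t: 12.35
eef_pos: [0.4847, 0.3232, 0.0247]
tool_rot: [0.707, -0.025, 0.707, 0.025]
contact_force: [-1.7, -0.0, 2.6]
width: 0.594
```

Call:
carry_out:
  commands:
    - {"dp": [0,0,0],"spin": 0}
    - {"dp": [0,0,0],"spin": 0}
    - {"dp": [0,0,0],"spin": 0}
    - {"dp": [0,0,0],"spin": 0}
    - {"dp": [0,0,0],"spin": 0}
  fingers: -1

```text
t: 12.85
eef_pos: [0.4847, 0.3231, 0.0243]
tool_rot: [0.707, -0.025, 0.707, 0.025]
contact_force: [-0.4, 0.7, 0.4]
width: 1.001
```

Call:
carry_out:
  commands:
    - {"dp": [0,0,0.01],"spin": 0}
    - {"dp": [0,0,0.04],"spin": 0}
    - {"dp": [0,0,0.08],"spin": 0}
    - {"dp": [0,0,0.12],"spin": 0}
    - {"dp": [0.004,-0.04,0.135],"spin": -0.02}

```text
t: 13.35
eef_pos: [0.4891, 0.2916, 0.1647]
tool_rot: [0.71, -0.017, 0.704, 0.025]
contact_force: [-0.1, 0.2, -0.3]
width: 1.001
```

Call:
carry_out:
  commands:
    - {"dp": [0.005,-0.045,0],"spin": -0.02}
    - {"dp": [0.01,-0.09,0],"spin": -0.04}
    - {"dp": [0.015,-0.135,0],"spin": -0.04}
    - {"dp": [0.02,-0.18,0],"spin": -0.04}
    - {"dp": [0.025,-0.225,0],"spin": -0.04}

```text
t: 13.85
eef_pos: [0.5139, 0.0564, 0.1603]
tool_rot: [0.708, -0.004, 0.707, 0.004]
contact_force: [0.4, -0.6, 0.1]
width: 1.005
```

Call:
carry_out:
  commands:
    - {"dp": [0.006,-0.045,0],"spin": -0.02}
    - {"dp": [0.012,-0.09,0],"spin": -0.04}
    - {"dp": [0.018,-0.135,0],"spin": -0.04}
    - {"dp": [0.024,-0.18,0],"spin": -0.04}
    - {"dp": [0.03,-0.225,0],"spin": -0.04}

```text
t: 14.35
eef_pos: [0.5438, -0.1687, 0.1602]
tool_rot: [0.707, 0.01, 0.707, -0.011]
contact_force: [0.0, 0.2, 0.4]
width: 0.999
```

Call:
carry_out:
  commands:
    - {"dp": [0.008,-0.045,0],"spin": 0}
    - {"dp": [0.016,-0.09,0],"spin": 0}
    - {"dp": [0.024,-0.135,0],"spin": 0}
    - {"dp": [0.031,-0.192,-0.02],"spin": 0}
    - {"dp": [0.031,-0.192,-0.03],"spin": 0}

```text
t: 14.85
eef_pos: [0.5725, -0.3678, 0.1293]
tool_rot: [0.707, 0.011, 0.707, -0.016]
contact_force: [-1.1, -1.4, -0.2]
width: 1.002
```

Call:
carry_out:
  commands:
    - {"dp": [0,0,0],"spin": 0}
    - {"dp": [0,0,0],"spin": 0}

```text
t: 15.05
eef_pos: [0.575, -0.3567, 0.1294]
tool_rot: [0.707, 0.011, 0.707, -0.009]
contact_force: [-0.0, 0.8, 0.0]
width: 0.999
```

```bash
python3 wr.py w9;python3 cr.py side d9 140 110 230 200 3; python3 cr.py scene s9 240 140 135 90 5
```

```text
15.05 [ 0.575  -0.3567  0.1294] 88.38 -1.0 [-0.   0.8  0. ] 0.9986129690707155
```

View pics/w9.png

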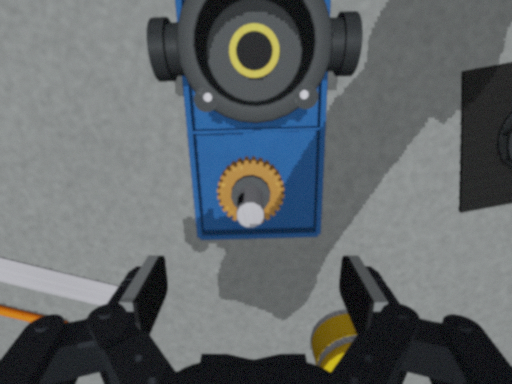

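View pics/d9.png

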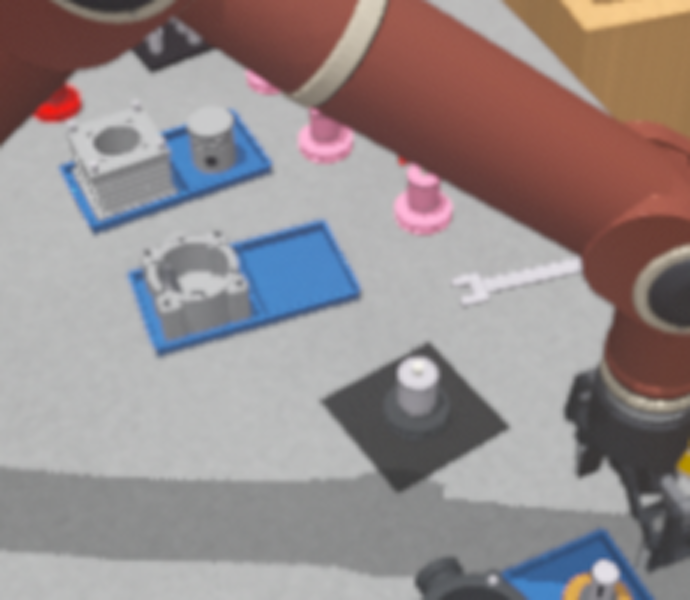

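View pics/s9.png

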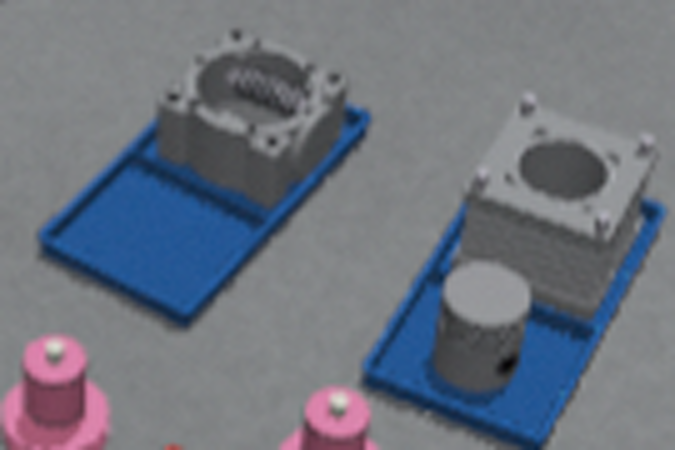

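Run:
```python
from h import *
import pickle
p=pickle.load(open('w9.pkl','rb'))
s=state();e=s['eef_pos'];print(e)
print('worm',unproj(p,[(250,214.5)],.070).round(4),unproj(p,[(251,190)],.012).round(4))
print('tray pump',unproj(p,[(199,238),(321,234)],.016).round(4))
```

```text
[ 0.57611649 -0.3562263   0.13070961]
worm [[ 0.5743 -0.3584  0.07  ]] [[ 0.5747 -0.3579  0.012 ]]
tray pump [[ 0.6189 -0.4075  0.016 ]
 [ 0.6181 -0.2943  0.016 ]]
```

Call:
carry_out:
  commands:
    - {"dp": [-0.001,-0.003,-0.04],"spin": 0}
    - {"dp": [-0.001,-0.003,-0.07],"spin": 0}
    - {"dp": [-0.001,-0.003,-0.09],"spin": 0}
    - {"dp": [-0.001,-0.003,-0.097],"spin": 0}
    - {"dp": [-0.001,-0.003,-0.097],"spin": 0}

```text
t: 15.7
eef_pos: [0.574, -0.3605, 0.0322]
tool_rot: [0.707, 0.01, 0.707, -0.01]
contact_force: [0.2, -0.5, 0.6]
width: 1.001
```

```bash
python3 wr.py w10
```

```text
15.7 [ 0.574  -0.3605  0.0322] 88.39 -1.0 [ 0.2 -0.5  0.6] 1.0007946087938617
```

View pics/w10.png

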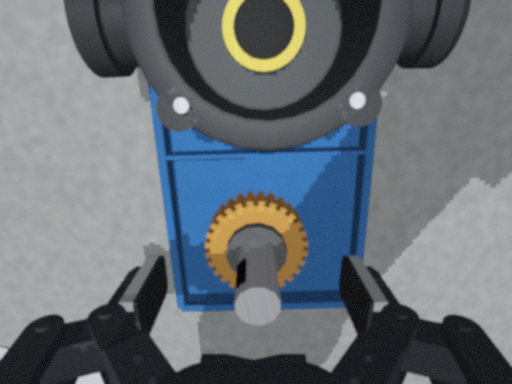

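Run:
```python
from h import *
import pickle
p=pickle.load(open('w10.pkl','rb'))
e=state()['eef_pos'];print(e, proj(p,[e[0],e[1],.070]), unproj(p,[(258,303)],.070))
```

```text
[ 0.57470378 -0.36125321  0.03337151] [[251.12524101 307.37746148]] [[ 0.57257935 -0.35834916  0.07      ]]
```

Call:
carry_out:
  commands:
    - {"dp": [0,0.002,0],"spin": 0}
    - {"dp": [0,0.002,0],"spin": 0}

```text
t: 15.95
eef_pos: [0.5749, -0.3597, 0.0341]
tool_rot: [0.708, 0.01, 0.706, -0.011]
contact_force: [-0.4, -0.1, 0.4]
width: 0.999
```

Call:
carry_out:
  commands:
    - {"dp": [0,0,0],"spin": 0}
    - {"dp": [0,0,0],"spin": 0}
    - {"dp": [0,0,0],"spin": 0}
    - {"dp": [0,0,0],"spin": 0}
    - {"dp": [0,0,0],"spin": 0}
  fingers: 1

```text
t: 16.45
eef_pos: [0.5738, -0.3598, 0.0324]
tool_rot: [0.707, 0.011, 0.707, -0.01]
contact_force: [-0.3, 0.6, 0.1]
width: 0.214
```

Call:
carry_out:
  commands:
    - {"dp": [0,0,0],"spin": 0}
    - {"dp": [0,0,0],"spin": 0}
    - {"dp": [0,0,0],"spin": 0}

```text
t: 16.75
eef_pos: [0.5738, -0.3597, 0.0324]
tool_rot: [0.707, 0.011, 0.707, -0.01]
contact_force: [-1.5, 1.8, 1.9]
width: 0.222
```

```bash
python3 wr.py w11
```

```text
16.75 [ 0.5738 -0.3597  0.0324] 88.3 -1.0 [-1.5  1.8  1.9] 0.22210333355147044
```

View pics/w11.png

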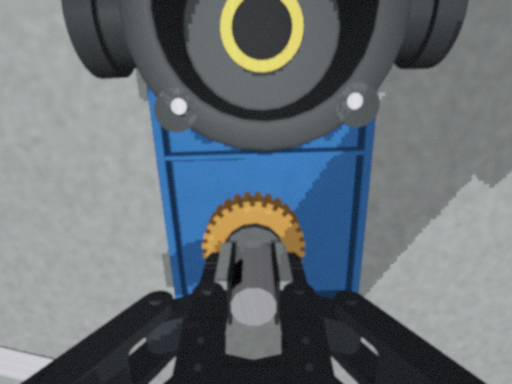

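Call:
carry_out:
  commands:
    - {"dp": [0,0,0.015],"spin": 0}
    - {"dp": [0,0,0.045],"spin": 0}
    - {"dp": [0,0,0.085],"spin": 0}
    - {"dp": [0,0,0.13],"spin": 0}
    - {"dp": [-0.006,0.036,0.13],"spin": 0}

```text
t: 17.3
eef_pos: [0.5707, -0.3339, 0.1705]
tool_rot: [0.712, 0.009, 0.702, -0.019]
contact_force: [1.0, -0.5, -2.6]
width: 0.219
```

Call:
carry_out:
  commands:
    - {"dp": [-0.007,0.045,0],"spin": 0}
    - {"dp": [-0.014,0.09,0],"spin": 0}
    - {"dp": [-0.021,0.135,0],"spin": -0.02}
    - {"dp": [-0.028,0.18,0],"spin": -0.04}
    - {"dp": [-0.035,0.225,0],"spin": -0.04}

```text
t: 17.8
eef_pos: [0.5319, -0.0973, 0.1628]
tool_rot: [0.707, 0.025, 0.707, -0.025]
contact_force: [1.5, 0.5, -3.0]
width: 0.217
```

Call:
carry_out:
  commands:
    - {"dp": [-0.006,0.04,0],"spin": 0}
    - {"dp": [-0.012,0.08,0],"spin": 0}
    - {"dp": [-0.018,0.12,0],"spin": 0}
    - {"dp": [-0.024,0.17,0],"spin": 0}
    - {"dp": [-0.031,0.21,0],"spin": 0}

```text
t: 18.3
eef_pos: [0.5012, 0.114, 0.1629]
tool_rot: [0.707, 0.025, 0.706, -0.024]
contact_force: [0.7, 0.1, -3.9]
width: 0.217
```

Call:
carry_out:
  commands:
    - {"dp": [0,0,-0.03],"spin": 0}
    - {"dp": [0,0,-0.07],"spin": 0}
    - {"dp": [0,0,-0.1],"spin": 0}
    - {"dp": [0,0,-0.105],"spin": 0}
    - {"dp": [0,0,-0.105],"spin": 0}

```text
t: 18.8
eef_pos: [0.5015, 0.1109, 0.0572]
tool_rot: [0.706, 0.025, 0.707, -0.025]
contact_force: [0.3, 0.6, -2.9]
width: 0.219
```

```bash
python3 wr.py w12;python3 cr.py side d12 180 150 130 100 6
```

```text
18.8 [0.5015 0.1109 0.0572] 85.99 -1.0 [ 0.3  0.6 -2.9] 0.21935917596613735
```

View pics/w12.png

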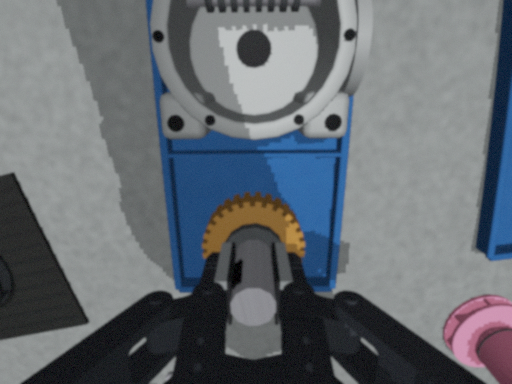

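View pics/d12.png

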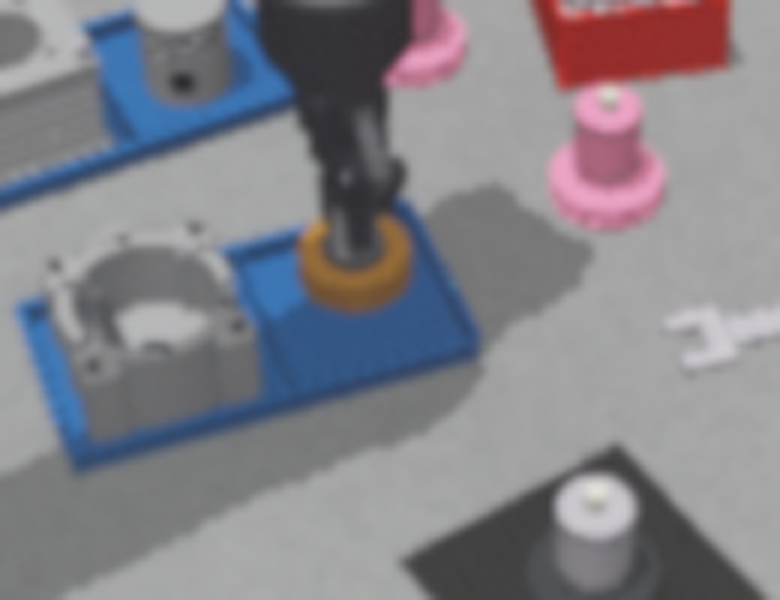

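Well centred. Lowering to z ≈ 0.0325.

Call:
carry_out:
  commands:
    - {"dp": [0,0,-0.012],"spin": 0}
    - {"dp": [0,0,-0.019],"spin": 0}
    - {"dp": [0,0,-0.022],"spin": 0}
    - {"dp": [0,0,-0.023],"spin": 0}
    - {"dp": [0,0,-0.023],"spin": 0}

```text
t: 19.4
eef_pos: [0.5017, 0.1111, 0.0342]
tool_rot: [0.707, 0.025, 0.707, -0.025]
contact_force: [-0.6, -0.3, -3.0]
width: 0.22
```

Call:
carry_out:
  commands:
    - {"dp": [0,0,-0.001],"spin": 0}
    - {"dp": [0,0,-0.001],"spin": 0}

```text
t: 19.6
eef_pos: [0.5018, 0.1111, 0.0334]
tool_rot: [0.707, 0.025, 0.707, -0.025]
contact_force: [-0.1, -0.4, -3.0]
width: 0.218
```

Call:
carry_out:
  commands:
    - {"dp": [0,0,-0.001],"spin": 0}
    - {"dp": [0,0,-0.001],"spin": 0}

```text
t: 19.8
eef_pos: [0.5018, 0.1112, 0.0323]
tool_rot: [0.707, 0.025, 0.707, -0.025]
contact_force: [-0.3, -0.6, -4.7]
width: 0.219
```

Call:
carry_out:
  commands:
    - {"dp": [0,0,-0.001],"spin": 0}
    - {"dp": [0,0,-0.001],"spin": 0}

```text
t: 20.0
eef_pos: [0.5019, 0.1113, 0.0322]
tool_rot: [0.707, 0.025, 0.706, -0.025]
contact_force: [-0.7, 0.2, 4.0]
width: 0.219
```

Call:
carry_out:
  commands:
    - {"dp": [0,0,-0.001],"spin": 0}
    - {"dp": [0,0,-0.001],"spin": 0}

```text
t: 20.2
eef_pos: [0.5019, 0.1113, 0.0322]
tool_rot: [0.707, 0.025, 0.706, -0.025]
contact_force: [-2.2, -0.1, 11.1]
width: 0.221
```

Call:
carry_out:
  commands:
    - {"dp": [0,0,0.001],"spin": 0}
    - {"dp": [0,0,0.001],"spin": 0}

```text
t: 20.4
eef_pos: [0.5019, 0.1113, 0.0322]
tool_rot: [0.707, 0.025, 0.706, -0.025]
contact_force: [-1.5, -0.7, 7.6]
width: 0.221
```

Call:
carry_out:
  commands:
    - {"dp": [0,0,0],"spin": 0}
    - {"dp": [0,0,0],"spin": 0}
    - {"dp": [0,0,0],"spin": 0}
    - {"dp": [0,0,0],"spin": 0}
    - {"dp": [0,0,0],"spin": 0}
  fingers: -1

```text
t: 20.9
eef_pos: [0.5017, 0.1111, 0.0311]
tool_rot: [0.707, 0.025, 0.707, -0.025]
contact_force: [-0.1, 0.4, 0.3]
width: 0.997
```

Call:
carry_out:
  commands:
    - {"dp": [0,0,0.01],"spin": 0}
    - {"dp": [0,0,0.04],"spin": 0}
    - {"dp": [0,0,0.08],"spin": 0}
    - {"dp": [0,0,0.12],"spin": 0}
    - {"dp": [0.005,-0.04,0.12],"spin": 0}

```text
t: 21.4
eef_pos: [0.5102, 0.0787, 0.1575]
tool_rot: [0.711, 0.023, 0.702, -0.018]
contact_force: [1.7, 0.3, -1.7]
width: 0.997
```

Call:
carry_out:
  commands:
    - {"dp": [0.006,-0.045,0],"spin": 0}
    - {"dp": [0.012,-0.09,0],"spin": 0.02}
    - {"dp": [0.018,-0.135,0],"spin": 0.04}
    - {"dp": [0.025,-0.178,0],"spin": 0.06}
    - {"dp": [0.025,-0.178,-0.02],"spin": 0.06}

```text
t: 21.9
eef_pos: [0.5339, -0.1171, 0.134]
tool_rot: [0.71, 0.005, 0.704, -0.011]
contact_force: [0.7, -0.5, -1.1]
width: 1.001
```

Call:
carry_out:
  commands:
    - {"dp": [0,0,-0.02],"spin": 0}
    - {"dp": [0,0,-0.04],"spin": 0}
    - {"dp": [0,0,-0.05],"spin": 0}
    - {"dp": [0,0,-0.05],"spin": 0}

```text
t: 22.3
eef_pos: [0.5308, -0.1067, 0.0805]
tool_rot: [0.706, 0.003, 0.708, -0.003]
contact_force: [-0.0, 0.4, -0.5]
width: 0.999
```

```bash
python3 wr.py w13;python3 cr.py side d13 180 150 130 100 6
```

```text
22.3 [ 0.5308 -0.1067  0.0805] 89.45 -1.0 [-0.   0.4 -0.5] 0.9990412380274919
```

View pics/w13.png

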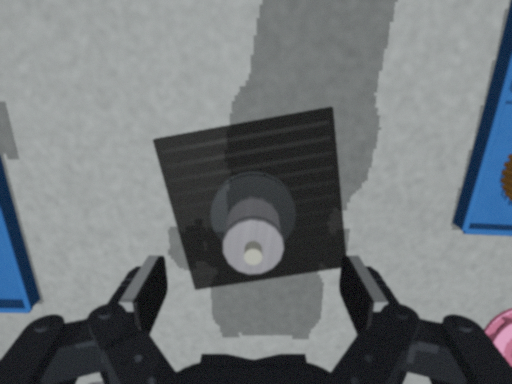

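View pics/d13.png

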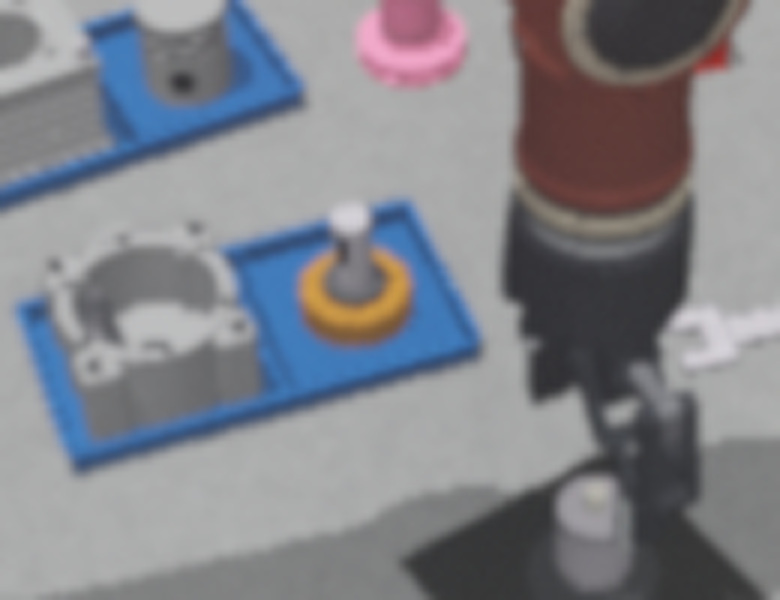

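Worm wheel stands in the gearbox tray, and the rotor at wrist (253,253) is aligned. Descending to grip it.

Call:
carry_out:
  commands:
    - {"dp": [0,0,-0.02],"spin": 0}
    - {"dp": [0,0,-0.04],"spin": 0}
    - {"dp": [0,0,-0.049],"spin": 0}
    - {"dp": [0,0,-0.049],"spin": 0}
    - {"dp": [0,0,-0.049],"spin": 0}

```text
t: 22.9
eef_pos: [0.5325, -0.1069, 0.0332]
tool_rot: [0.708, 0.003, 0.707, -0.004]
contact_force: [0.4, -0.5, -0.6]
width: 1.004
```

Call:
carry_out:
  commands:
    - {"dp": [0,0,0],"spin": 0}
    - {"dp": [0,0,0],"spin": 0}
    - {"dp": [0,0,0],"spin": 0}
    - {"dp": [0,0,0],"spin": 0}
    - {"dp": [0,0,0],"spin": 0}
  fingers: 1

```text
t: 23.4
eef_pos: [0.5322, -0.1068, 0.033]
tool_rot: [0.707, 0.003, 0.707, -0.004]
contact_force: [0.2, 0.3, 5.2]
width: 0.405
```

Call:
carry_out:
  commands:
    - {"dp": [0,0,0],"spin": 0}
    - {"dp": [0,0,0],"spin": 0}

```text
t: 23.6
eef_pos: [0.5321, -0.1069, 0.033]
tool_rot: [0.707, 0.003, 0.707, -0.004]
contact_force: [-1.1, 0.3, 5.3]
width: 0.408
```

Call:
carry_out:
  commands:
    - {"dp": [0,0,0.015],"spin": 0}
    - {"dp": [0,0,0.045],"spin": 0}
    - {"dp": [0,0,0.085],"spin": 0}
    - {"dp": [0,0,0.12],"spin": 0}
    - {"dp": [0.006,-0.036,0.12],"spin": 0}

```text
t: 24.1
eef_pos: [0.5409, -0.1361, 0.1567]
tool_rot: [0.71, 0.001, 0.704, 0.002]
contact_force: [1.2, 0.7, -2.4]
width: 0.409
```

Call:
carry_out:
  commands:
    - {"dp": [0.006,-0.04,0],"spin": 0}
    - {"dp": [0.012,-0.085,0],"spin": 0}
    - {"dp": [0.02,-0.13,0],"spin": -0.02}
    - {"dp": [0.027,-0.175,0],"spin": -0.03}
    - {"dp": [0.033,-0.207,0],"spin": -0.03}

```text
t: 24.6
eef_pos: [0.5687, -0.3542, 0.1507]
tool_rot: [0.706, 0.015, 0.708, -0.016]
contact_force: [0.1, -0.8, -2.2]
width: 0.409
```

Call:
carry_out:
  commands:
    - {"dp": [0,0,-0.03],"spin": 0}
    - {"dp": [0,0,-0.07],"spin": 0}
    - {"dp": [0,0,-0.09],"spin": 0}
    - {"dp": [0,0,-0.095],"spin": 0}
    - {"dp": [0,0,-0.095],"spin": 0}

```text
t: 25.1
eef_pos: [0.5698, -0.3494, 0.0558]
tool_rot: [0.706, 0.015, 0.708, -0.014]
contact_force: [0.2, 0.8, -2.4]
width: 0.406
```

```bash
python3 wr.py w14;python3 cr.py scene s14 115 95 130 90 6
```

```text
25.1 [ 0.5698 -0.3494  0.0558] 87.73 -1.0 [ 0.2  0.8 -2.4] 0.4061695211487342
```

View pics/w14.png

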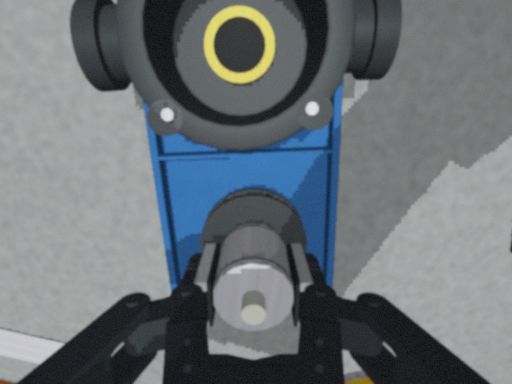

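View pics/s14.png

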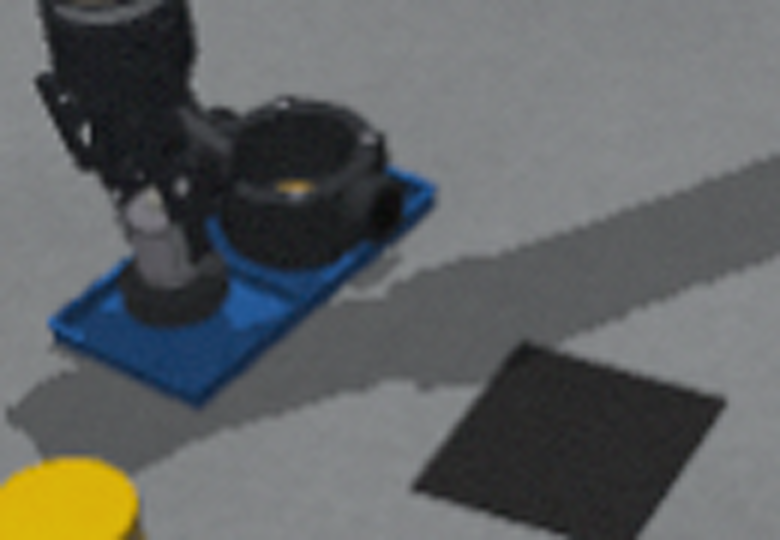

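Call:
carry_out:
  commands:
    - {"dp": [0,0,-0.012],"spin": 0}
    - {"dp": [0,0,-0.019],"spin": 0}
    - {"dp": [0,0,-0.022],"spin": 0}
    - {"dp": [0,0,-0.022],"spin": 0}
    - {"dp": [0,0,-0.022],"spin": 0}

```text
t: 25.7
eef_pos: [0.5708, -0.3499, 0.0354]
tool_rot: [0.707, 0.014, 0.707, -0.014]
contact_force: [0.6, -0.6, -2.3]
width: 0.404
```

Call:
carry_out:
  commands:
    - {"dp": [0,0,-0.001],"spin": 0}
    - {"dp": [0,0,-0.001],"spin": 0}

```text
t: 25.9
eef_pos: [0.5709, -0.35, 0.0345]
tool_rot: [0.707, 0.014, 0.707, -0.014]
contact_force: [-0.5, 0.9, -2.1]
width: 0.408
```

Call:
carry_out:
  commands:
    - {"dp": [0,0,-0.001],"spin": 0}
    - {"dp": [0,0,-0.001],"spin": 0}

```text
t: 26.1
eef_pos: [0.5707, -0.3498, 0.0332]
tool_rot: [0.707, 0.014, 0.707, -0.014]
contact_force: [0.3, 0.9, -2.4]
width: 0.409
```

Call:
carry_out:
  commands:
    - {"dp": [0,0,-0.001],"spin": 0}
    - {"dp": [0,0,-0.001],"spin": 0}

```text
t: 26.3
eef_pos: [0.5706, -0.3498, 0.0322]
tool_rot: [0.707, 0.014, 0.707, -0.014]
contact_force: [0.8, 0.4, -2.9]
width: 0.405
```

Call:
carry_out:
  commands:
    - {"dp": [0,0,-0.001],"spin": 0}
    - {"dp": [0,0,-0.001],"spin": 0}

```text
t: 26.5
eef_pos: [0.5707, -0.3498, 0.0321]
tool_rot: [0.707, 0.014, 0.707, -0.014]
contact_force: [-2.0, 1.3, 2.0]
width: 0.402
```

Contact. Releasing and backing straight up and away.

Call:
carry_out:
  commands:
    - {"dp": [0,0,0],"spin": 0}
    - {"dp": [0,0,0],"spin": 0}
    - {"dp": [0,0,0],"spin": 0}
    - {"dp": [0,0,0],"spin": 0}
    - {"dp": [0,0,0],"spin": 0}
  fingers: -1

```text
t: 27.0
eef_pos: [0.5708, -0.3499, 0.0313]
tool_rot: [0.707, 0.014, 0.707, -0.014]
contact_force: [-1.0, 0.1, 1.1]
width: 0.999
```

Call:
carry_out:
  commands:
    - {"dp": [0,0,0.01],"spin": 0}
    - {"dp": [0,0,0.04],"spin": 0}
    - {"dp": [0,0,0.08],"spin": 0}
    - {"dp": [0,0,0.12],"spin": 0}
    - {"dp": [0,0,0.16],"spin": 0}

```text
t: 27.5
eef_pos: [0.5707, -0.3498, 0.1938]
tool_rot: [0.707, 0.014, 0.707, -0.014]
contact_force: [0.1, -0.6, 0.0]
width: 0.999
```

Call:
carry_out:
  commands:
    - {"dp": [-0.01,0.04,0.02],"spin": 0}
    - {"dp": [-0.02,0.08,0.04],"spin": 0}
    - {"dp": [-0.03,0.12,0.04],"spin": 0}
    - {"dp": [-0.03,0.15,0.04],"spin": 0}
    - {"dp": [-0.03,0.15,0.04],"spin": 0}

```text
t: 28.0
eef_pos: [0.5415, -0.1931, 0.2329]
tool_rot: [0.708, 0.012, 0.706, -0.009]
contact_force: [0.4, 0.2, -0.4]
width: 1.003
```

Call:
carry_out:
  commands:
    - {"dp": [0,0,0],"spin": 0}
    - {"dp": [0,0,0],"spin": 0}
    - {"dp": [0,0,0],"spin": 0}
    - {"dp": [0,0,0],"spin": 0}
    - {"dp": [0,0,0],"spin": 0}

```text
t: 28.5
eef_pos: [0.5406, -0.2006, 0.231]
tool_rot: [0.707, 0.014, 0.707, -0.015]
contact_force: [-0.5, 0.2, 0.7]
width: 1.003
```

```bash
python3 wr.py w15;python3 cr.py scene s15 60 70 360 220 2;python3 cr.py side d15 140 110 250 260 2
```

```text
28.5 [ 0.5406 -0.2006  0.231 ] 87.65 -1.0 [-0.5  0.2  0.7] 1.002866006062154
```

View pics/w15.png

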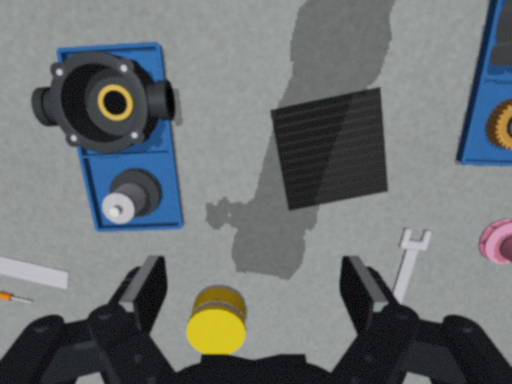

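View pics/s15.png

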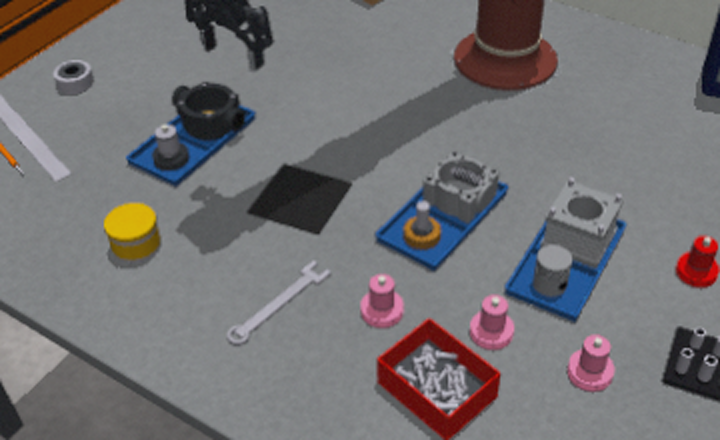

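View pics/d15.png

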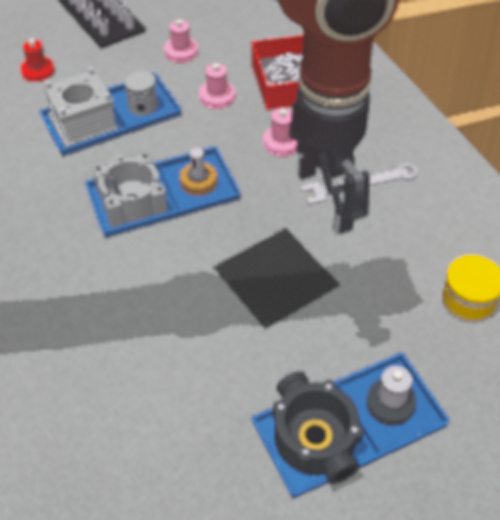

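The scene view shows the rotor in the pump tray at crop (170,148), the worm wheel in the gearbox tray at (422,228) and the piston in the cylinder tray at (552,270). The mat is empty. The spanner end at full-frame (179,237) is where it began; the tin and bin look unmoved.

```bash
python3 -c "
from rig import sign_off;print(sign_off())"
```

```text
the job is handed in; nothing more can be done
None
```

All three parts are back with their machines and the job is handed in, at about 28.7 s of the 118 s allowed. I parked the rotor on the mat, moved the piston to the compressor tray and the worm wheel to the gearbox tray, then moved the rotor to the pump tray.

- **Set-downs:** Each part was lowered in 1 mm steps until the tray floor took its weight, at the height it was picked up from (within 1 mm). The highest force reading was about 11 N.
- **Final pictures:** The views from all three cameras show the parts upright in the right compartments. The mat is empty and the gripper is clear of everything. The tin and bin look unmoved by eye, and one end of the spanner is within about 1 pixel of where it began.
- **Disagreement:** The wrist camera put the rotor and piston about 4–5 mm farther to +y than the fixed cameras did. I aimed between the two, and the compartments leave about 20 mm of room around each part.

No check failed.

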